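# Fit a new return-filter element and close the housing

## Robot

A 6-joint arm with a two-finger parallel gripper is mounted at the origin on the work surface. World frame = base frame: x ahead of the robot, y to its left, z up, the work surface at z = 0. Lengths are in m, angles in degrees, forces in N, time in s.
With the tool pointing down it reaches from about 0.35 to 0.875 m from the base axis. Payload 4.2 kg.
Tool frame: the origin (TCP) lies at the very end of the fingers, on their centre line; the grasp point (between the pads) lies 19 mm behind it; z points along the fingers, y is the line along which they close (so a half turn about z gives the same grasp; the last joint's range is limited). The gripper opens to 87 mm and grips with 3 to 60 N. Pads are 19 mm wide; open, the fingers measure 117 mm over their backs; the gripper's body (75 mm by 190 mm) begins 51 mm behind the grasp point.
Start: joints at [-49.526, 22.042, 0.453, 0, -68.411, -14.817], TCP at [0.271, -0.563, 0.223] pointing down, gripper open.
Joint ranges: [-179.83, 179.83], [-69.29, 118.12], [-61.27, 80.66], [-181.25, 117.63], [-171.15, -9.14], [-177.46, 177.46]. Speed limits (degrees/s): [159.86, 159.86, 180, 180, 180, 180].

## Interface

Orientations are given as a 3x3 rotation matrix whose columns are the frame's x, y, z axes.
In Python, from cell import ctrl gives the robot as it stands.
- The arm moves only by the tool servo_tool, never from a script. Its argument "motion" is a list of rows, each an object of numbers: "tx", "ty", "tz": the shift along the world's x, y, z in m; "roll": the turn about the world's z in degrees. A call has 1 to 10 rows; each row is the pose to reach, as a shift and turn from the pose commanded when the call began; what a row does not reach only later rows make up. A row lasts 1/10 s, in which the tool goes at most 50 mm and 8.59 degrees, less where a joint would pass 70% of its speed; a pose out of reach is approached as far as the arm can. A call with a gripper value outside its range is refused whole. "claw" is the finger opening in m, from 0 to 0.087, set as the call begins (left out, the last holds). The fingers move at their own pace and stop on an object; the grip force is fixed at half the most. Time passes only in rows, so rows that repeat a pose let the fingers close. It gives the time, the measured TCP pose, the force, the opening and the grip force at its end, in the units of the state.
- ctrl.state(): the state, without advancing time (a new reading comes with each control period).
- ctrl.camera(name): name is "side" or "top" or "wrist"; returns a dict with "image" (420x560x3 uint8, red, green, blue), "K" (3x3 intrinsics, pixels), "position" and "orientation" of the camera in the world. Camera axes: x right, y down, z forward; pixel columns grow to the right and rows downward; lengths in m; the calibration is good to about 2 mm. A picture is of the moment at which its call begins. There is no depth.
- ctrl.close_job(): hands the job in; it is judged then, once.
The state is a dict: "time_s": time; "joint_positions": joint angles; "qd": joint speeds; "tau": joint torques, N m; "eef_pos": TCP position; "tool_rot": TCP orientation; "force": force on the tool from outside, world axes, zero at the start; "wrist_torque": the same for the moment, N m; "width": opening from 0.0 (shut) to 1.0 (fully open); "gripper_force": force on a finger pad.
Only numpy, scipy, OpenCV 4.12 (cv2) and the standard library are available. Lean on these libraries where they do the work, as an engineer would, in place of code of your own. Each camera call takes 0.05 s, during which the arm holds its last target. There are 200 camera calls.

## Task

Fit the new filter element: lift it out of its carton, stand it upright on the bench and let go so that you can take it again by its red knob, then push it down over the spigot inside the open green filter housing until it is fully home on its seat. Then set the green cap over the knob squarely down on the housing's flange. Do not drop the element or the cap, and leave the old element, the oil bottle and the spanner where they are.

Things in the scene. Friction and masses are not known exactly. Their poses are not given: they have to be found in the camera images.
- element: NEW filter element, white pleats, blue end caps, 0.34-0.53 kg: cylinder 64 mm dia, 100 mm long, with a round red pull knob on top, 28 mm dia, 30 mm long (130 mm in all). Origin: centre of the foot; z runs along the axis to the knob. The foot has a central bore 27 mm wide, 46 mm deep. It starts lying in the carton, axis 36 mm above the bench. Let go up to 20 degrees off upright, it rocks upright
- element_knob (a point): on the axis of the new element's red knob, 120 mm from the foot, 10 mm below the knob's end: grip here from above when it stands
- carton: open cardboard carton, fixed, 176 (x) by 150 mm (y), walls 4 mm thick, 44 mm high. Origin: centre of the underside. The element lies along x, knob to +x: body x = -67 to 33 mm, about 40 mm free at either side above 14 mm high rails; knob x = 33 to 63 mm, between two cardboard blocks (x = 49 to 83 mm, 34 mm apart, tops 40 mm high), so only the body can be gripped. Folded-out flaps do not block
- housing: green filter housing, fixed; base 130 mm square; plugged ports at +y and -y (out to 82 mm, 69 mm high), dial gauge at +x (out to 77 mm, 91 mm high). Origin: centre of the underside, z up. Open bowl 82 mm wide inside, 94 mm outside, rim 128 mm above the bench, 10 mm above a bare metal flange 124 mm in diameter. The spigot stands at the bowl's centre
- spigot_tip (a point): centre of the brass spigot's tip, 68 mm above the bench: 24 mm dia, its top 12 mm taper to 14 mm. A tight black rubber seal ring, 42 mm dia, sits round it, top 52 mm above the bench: the element's foot meets it and must push it down 22 mm to the seat. That takes about 14 N, of which the element's weight gives 3 to 5 N; the ring stays where it is pushed
- seat (a point): centre of the solid seat at the foot of the spigot, 30 mm above the bench: the element's origin is here when fully home, its body's top then 130 mm and its knob's end 160 mm above the bench
- flange (a point): centre of the flange's top plane, 118 mm above the bench, on the bowl's axis: the cap's origin is here when the cap is seated
- cap: green bell-shaped cap, 0.26-0.4 kg, standing open side down on the bench: 110 mm dia outside, 100 mm inside, 52 mm high inside, round black knob on top, 30 mm dia, from 58 to 88 mm above its rim. Origin: centre of the rim plane, z up. It goes over the housing's 94 mm rim with 3 mm play all round and clears the element's knob only when that is fully home
- cap_knob (a point): on the axis of the cap's black knob, 78 mm above the cap's rim: grip here from above
- old_element: OLD element, same shape and size, but dark all over (brown-black pleats, dark grey end caps, black knob), standing on the bench; origin at the centre of its foot. Leave it alone
- oil: yellow oil bottle, red cap, 66 mm dia, 150 mm tall, standing; origin at the centre of its underside. Leave it alone
- spanner: steel open-ended spanner, about 190 mm long, lying flat at the robot's right; x axis along it. Leave it alone
There are look-alikes about, which are no part of the job. Leave any blue or orange look-alike of the housing alone.

How it is judged:
By the outcome, as a careful person would: the job done as asked, in the order asked, and still so for the second after the job is handed in, with the robot touching nothing.
It also fails if it takes over 72 s, if anything falls off the work surface, if the arm or the gripper's body presses on something with over 40 N, if the wrist force passes 120 N, or if a joint passes its speed limit or range.

## Working session

There is one attempt and no reset: what is moved stays moved. The work goes in short steps, Python scripts to look and compute and a tool call to move; the robot and the scene stay as the last step left them, time stands still between calls to the robot, and variables do not carry over. Pictures are saved under pics/ and viewed, at most 10 in all, crops included, and the job is handed in when it is done.

Besides the shell and the picture viewer there is one more tool, called after "Emit:" as name(argument=value, ...) on one line, values as JSON. servo_tool: Moves the arm, as the interface text tells. Its arguments: {"type":"object","properties":{"motion":{"type":"array","items":{"type":"object","properties":{"tx":{"type":"number"},"ty":{"type":"number"},"tz":{"type":"number"},"roll":{"type":"number"}}}},"claw":{"type":"number"}},"required":["motion"]}

```bash
mkdir -p pics; ls
cat > h.py <<'E'
import numpy as np, cv2
from cell import ctrl
def shot(n,f=None):
    c=ctrl.camera(n)
    if f: cv2.imwrite(f'pics/{f}.png',c['image'][:,:,::-1])
    return c
def ray(c,u,v):
    d=np.linalg.inv(np.array(c['K']))@[u,v,1.]
    return np.array(c['position']),np.array(c['orientation'])@d
def onz(c,u,v,z):
    p,d=ray(c,u,v); return p+d*(z-p[2])/d[2]
def proj(c,P):
    q=np.array(c['orientation']).T@(np.array(P)-c['position']); q=np.array(c['K'])@q; return q[:2]/q[2]
E
python3 - <<'E'
from h import *
a=shot('top','top1');b=shot('side','side1')
import pickle;pickle.dump((a,b),open('ab.pkl','wb'))
for c in(a,b):print(c['K'],c['position'],c['orientation'])
s=ctrl.state();print(s['time_s'],s['eef_pos'],s['tool_rot'],s['force'],s['width'])
E
```

```text
pics
[[432.18574479   0.         282.768269  ]
 [  0.         432.18574479 210.22904788]
 [  0.           0.           1.        ]] [0.45999902 0.02823964 1.32774605] [[ 0.01260577 -0.99801118  0.06176387]
 [-0.99991251 -0.01282918 -0.0032218 ]
 [ 0.00400777 -0.06171785 -0.99808559]]
[[408.29333152   0.         280.62267713]
 [  0.         408.29333152 207.72329563]
 [  0.           0.           1.        ]] [0.48985676 0.78852191 1.00368722] [[-0.99481666 -0.08220926  0.05984522]
 [-0.10128441  0.74893202 -0.65486052]
 [ 0.00901559 -0.65752754 -0.75337657]]
0.1 [ 0.27040352 -0.56289186  0.22159604] [[-9.01467641e-01 -4.32845544e-01 -9.09457230e-04]
 [-4.32846490e-01  9.01466076e-01  1.68200878e-03]
 [ 9.17948326e-05  1.90993186e-03 -9.99998172e-01]] [ 0.77116523 -0.3536776  -0.09250794] 0.9979853349823072
```

View pics/top1.png

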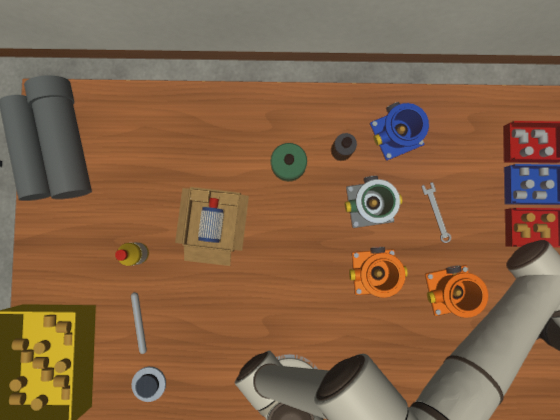

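View pics/side1.png

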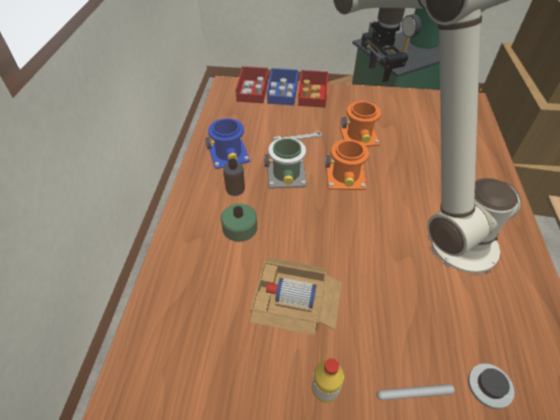

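Top view: carton with white/blue element at (211,220) and red knob at (213,202). Green cap at (289,161). Dark old element at (345,146), oil at (130,253), spanner at (437,212).
Housing candidates are blue (403,130), orange (380,272), orange (460,293), and the green-bowl/bare metal flange one at (377,202). The last fits "green, bare metal flange", so I'll confirm it in an enlarged crop and measure.

Run:
```python
from h import *
import pickle
a,b=pickle.load(open('ab.pkl','rb'))
A=a['image'];B=b['image']
c1=cv2.resize(A[165:240,335:435],(400,300),interpolation=2);c2=cv2.resize(A[120:195,255:355],(400,300),interpolation=2)
c3=cv2.resize(A[180:270,165:285],(400,300),interpolation=2);c4=cv2.resize(B[130:205,240:340],(400,300),interpolation=2)
cv2.imwrite('pics/c.png',np.vstack([np.hstack([c1,c2]),np.hstack([c3,c4])])[:,:,::-1])
def blobs(c,name,lo,hi,roi,z):
    x0,y0,x1,y1=roi;h=cv2.cvtColor(c['image'],cv2.COLOR_RGB2HSV)
    m=np.zeros(h.shape[:2],np.uint8);m[y0:y1,x0:x1]=cv2.inRange(h,lo,hi)[y0:y1,x0:x1]
    m=cv2.morphologyEx(m,cv2.MORPH_OPEN,np.ones((2,2)))
    k,_=cv2.findContours(m,0,2);k=max(k,key=cv2.contourArea)
    r=cv2.minAreaRect(k);e=cv2.fitEllipse(k) if len(k)>5 else 0
    print(name,cv2.contourArea(k),r,e,onz(c,*r[0],z))
blobs(a,'redknob',(0,150,80),(8,255,255),(195,190,230,215),.036)
blobs(a,'redknob2',(172,150,80),(180,255,255),(195,190,230,215),.036)
blobs(a,'bluecaps',(105,90,50),(130,255,255),(190,195,235,222),.036)
blobs(a,'bluecap-foot',(105,90,50),(130,255,255),(190,228,235,250),.036)
blobs(a,'white',(0,0,150),(180,90,255),(190,195,235,250),.06)
blobs(a,'cap',(60,60,30),(90,255,255),(265,135,315,190),.03)
blobs(a,'bowl',(60,20,80),(100,255,255),(345,172,412,228),.128)
blobs(a,'capknob',(0,0,0),(180,255,45),(275,145,305,175),.085)
h=cv2.cvtColor(A,cv2.COLOR_RGB2HSV)
for p in[(213,202),(211,225),(385,185),(360,200),(395,202),(280,175),(289,159),(377,215)]:print(p,h[p[1],p[0]])
```

```text
redknob 64.0 ((214.0, 203.5), (9.0, 8.0), 90.0) ((213.9396514892578, 203.41078186035156), (9.209616661071777, 12.509181022644043), 96.07820129394531) [0.55748164 0.23030936 0.036     ]Traceback (most recent call last):
  File "<stdin>", line 16, in <module>
  File "<stdin>", line 12, in blobs
ValueError: max() iterable argument is empty
```

View pics/c.png

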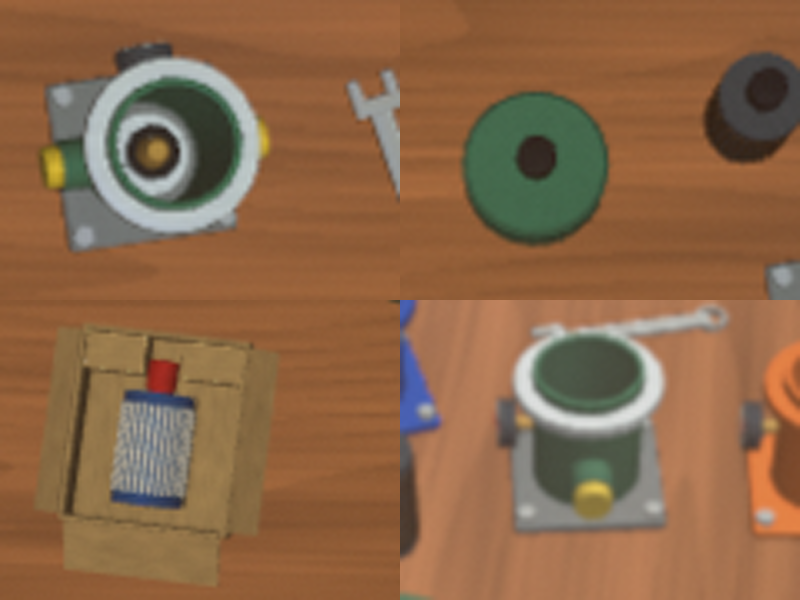

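The crop confirms the target: green bowl, bare metal flange and brass spigot at about (378,201) in the top view. The blue and both orange housings are look-alikes. The carton is yawed a few degrees, with the red knob towards +x.

```bash
cat >> h.py <<'E'
def blob(c,lo,hi,roi):
    x0,y0,x1,y1=roi;h=cv2.cvtColor(c['image'],cv2.COLOR_RGB2HSV)
    m=np.zeros(h.shape[:2],np.uint8);m[y0:y1,x0:x1]=cv2.inRange(h,lo,hi)[y0:y1,x0:x1]
    k,_=cv2.findContours(m,0,2)
    if not k: return None
    k=max(k,key=cv2.contourArea);M=cv2.moments(k)
    if M['m00']<4: return None
    return k,(M['m10']/M['m00'],M['m01']/M['m00'])
E
python3 - <<'E'
from h import *
import pickle
a,b=pickle.load(open('ab.pkl','rb'))
def show(n,c,lo,hi,roi,z):
    r=blob(c,lo,hi,roi)
    if r is None: print(n,None);return
    k=r[0];e=cv2.fitEllipse(k) if len(k)>5 else None
    print(n,np.round(r[1],1),cv2.boundingRect(k),cv2.minAreaRect(k)[1:],e and np.round([*e[0],*e[1]],1),onz(c,*r[1],z).round(4), e and onz(c,*e[0],z).round(4), 'scale mm/px',round((c['position'][2]-z)/c['K'][0][0]*1000,2))
show('redknob',a,(0,150,60),(8,255,255),(195,190,230,215),.036)
show('bluecap',a,(100,90,40),(130,255,255),(190,195,235,214),.055)
show('bluefoot',a,(100,90,40),(130,255,255),(190,226,235,250),.055)
show('cap',a,(60,60,30),(95,255,255),(265,135,315,190),.03)
show('capknob',a,(0,0,0),(180,255,60),(275,145,305,175),.088)
show('flange',a,(60,0,140),(130,70,255),(352,172,412,228),.118)
show('flange_s',b,(60,0,140),(130,70,255),(260,130,308,176),.118)
show('tip',a,(10,90,90),(25,255,255),(366,194,380,210),.068)
show('capside',b,(60,40,20),(100,255,255),(215,195,265,245),.03)
E
```

```text
redknob [213.1 202.2] (209, 198, 10, 10) ((9.04194450378418, 8.877545356750488), 9.462321281433105) [212.8 202.4   9.6  11.4] [0.5613 0.2331 0.036 ] [0.5607 0.2339 0.036 ] scale mm/px 2.99
bluecap [212.4 209.2] (203, 208, 18, 4) ((17.240825653076172, 2.4806947708129883), 7.125016689300537) [212.2 209.3   2.7  17.7] [0.539  0.2318 0.055 ] [0.539  0.2323 0.055 ] scale mm/px 2.94
bluefoot [207.6 239.1] (199, 238, 18, 4) ((17.114639282226562, 2.587096691131592), 5.710593223571777) [207.8 239.2   2.8  17.2] [0.451  0.2439 0.055 ] [0.4506 0.2433 0.055 ] scale mm/px 2.94
cap [288.5 160.5] (272, 143, 35, 36) ((35.0, 34.0), 90.0) [288.5 160.5  34.1  34.3] [0.6914 0.0085 0.03  ] [0.6915 0.0086 0.03  ] scale mm/px 3.0
capknob [288.8 158.9] (284, 154, 10, 11) ((10.0, 9.0), 90.0) [288.9 158.9   9.4  10.2] [0.6859 0.0087 0.088 ] [0.6858 0.0084 0.088 ] scale mm/px 2.87
flange [377.4 201.1] (356, 180, 43, 43) ((42.0, 42.0), 90.0) [377.6 201.2  41.8  43.6] [ 0.5641 -0.2413  0.118 ] [ 0.5637 -0.2418  0.118 ] scale mm/px 2.8
flange_s [286.3 153.9] (270, 138, 34, 24) ((33.0, 23.0), 0.0) [286.8 149.3  22.8  31.4] [ 0.5653 -0.2147  0.118 ] [ 0.5658 -0.2374  0.118 ] scale mm/px 2.17
tip [373.2 202.8] (370, 200, 7, 7) ((6.0, 6.0), 90.0) [373.3 202.7   6.1   7.5] [ 0.563 -0.24   0.068] [ 0.5634 -0.2404  0.068 ] scale mm/px 2.91
capside [238.7 217.2] (222, 205, 34, 26) ((28.284271240234375, 28.991374969482422), 45.0) [238.7 217.2  24.9  33.2] [ 0.6925 -0.0048  0.03  ] [ 0.6923 -0.0048  0.03  ] scale mm/px 2.38
```

Emit:
servo_tool(motion=[{"tx": 0.13, "ty": 0.398, "tz": 0.0, "roll": -16}, {"tx": 0.13, "ty": 0.398, "tz": 0.0, "roll": -16}, {"tx": 0.13, "ty": 0.398, "tz": 0.0, "roll": -16}, {"tx": 0.13, "ty": 0.398, "tz": 0.0, "roll": -16}, {"tx": 0.13, "ty": 0.398, "tz": 0.0, "roll": -16}, {"tx": 0.13, "ty": 0.398, "tz": 0.0, "roll": -16}, {"tx": 0.13, "ty": 0.398, "tz": 0.0, "roll": -16}, {"tx": 0.13, "ty": 0.398, "tz": 0.0, "roll": -16}, {"tx": 0.13, "ty": 0.398, "tz": 0.0, "roll": -16}], claw=0.087)

```text
time_s: 1.0
eef_pos: [0.4011, -0.1623, 0.2226]
tool_rot: [[-0.985, -0.171, 0.0], [-0.171, 0.985, 0.001], [-0.001, 0.0, -1.0]]
force: [0.5, 0.3, 0.7]
width: 0.999
gripper_force: 0.0
```

Emit:
servo_tool(motion=[{"tx": 0.13, "ty": 0.398, "tz": 0.0, "roll": -16.5}, {"tx": 0.13, "ty": 0.398, "tz": 0.0, "roll": -16.5}, {"tx": 0.13, "ty": 0.398, "tz": 0.0, "roll": -16.5}, {"tx": 0.13, "ty": 0.398, "tz": 0.0, "roll": -16.5}, {"tx": 0.13, "ty": 0.398, "tz": 0.0, "roll": -16.5}, {"tx": 0.13, "ty": 0.398, "tz": 0.0, "roll": -16.5}, {"tx": 0.13, "ty": 0.398, "tz": 0.0, "roll": -16.5}, {"tx": 0.13, "ty": 0.398, "tz": 0.0, "roll": -16.5}, {"tx": 0.13, "ty": 0.398, "tz": 0.0, "roll": -16.5}, {"tx": 0.13, "ty": 0.398, "tz": 0.0, "roll": -16.5}])

```text
time_s: 2.0
eef_pos: [0.5314, 0.2364, 0.221]
tool_rot: [[-0.993, 0.115, -0.001], [0.115, 0.993, -0.0], [0.001, -0.0, -1.0]]
force: [0.4, -0.1, -0.4]
width: 1.004
gripper_force: 0.0
```

Run:
```python
from h import *
c=shot('wrist','w1');print(c['position'],np.round(c['orientation'],3))
def show(n,lo,hi,z,roi=(0,0,560,420)):
    r=blob(c,lo,hi,roi)
    if r is None: print(n);return
    print(n,np.round(r[1]),cv2.boundingRect(r[0]),cv2.minAreaRect(r[0]),onz(c,*r[1],z).round(4))
show('red',(0,150,60),(8,255,255),.036)
show('blue',(105,90,40),(125,255,255),.055)
print(proj(c,[.532,.234,.036]))
```

```text
[0.46616549 0.24562186 0.38327196] [[ 0.117  0.964  0.24 ]
 [ 0.993 -0.113 -0.029]
 [-0.001  0.242 -0.97 ]]
red [280. 214.] (270, 205, 22, 20) ((280.5, 214.5), (19.0, 21.0), 90.0) [0.5665 0.2347 0.036 ]
blue [279. 112.] (252, 107, 56, 31) ((279.5, 122.0), (30.0, 55.0), 90.0) [0.4514 0.2469 0.055 ]
[276.4015173  185.84105967]
```

View pics/w1.png

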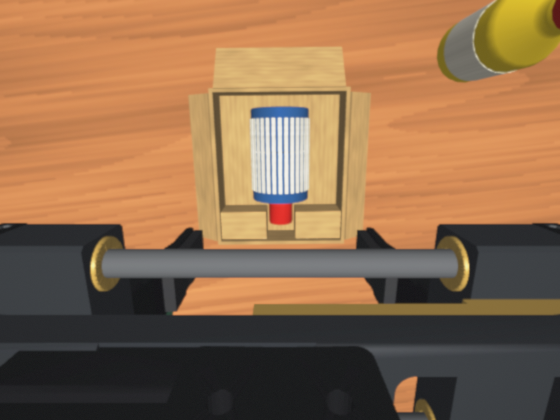

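The wrist view shows the element at about (280,150), square to the fingers, with its knob at (280,214) and its axis within 2 mm of the tool. I'll go straight down and grip about 86 mm from the foot.

Emit:
servo_tool(motion=[{"tx": 0.0, "ty": 0.001, "tz": -0.15}, {"tx": 0.0, "ty": 0.001, "tz": -0.15}, {"tx": 0.0, "ty": 0.001, "tz": -0.15}, {"tx": 0.0, "ty": 0.001, "tz": -0.17}, {"tx": 0.0, "ty": 0.001, "tz": -0.187}, {"tx": 0.0, "ty": 0.001, "tz": -0.202}, {"tx": 0.0, "ty": 0.001, "tz": -0.202}, {"tx": 0.0, "ty": 0.001, "tz": -0.202}])

```text
$.motion[0]: bad value
```

Emit:
servo_tool(motion=[{"tz": 0}, {"tz": 0}, {"tz": 0}, {"tz": 0}, {"tz": 0}, {"tz": 0}, {"tz": 0}, {"tz": 0}], claw=0.05)

```text
$.motion[0]: bad value
```

Emit:
servo_tool(motion=[{"tx": 0.0, "ty": 0.001, "tz": -0.15, "roll": 0}, {"tx": 0.0, "ty": 0.001, "tz": -0.15, "roll": 0}, {"tx": 0.0, "ty": 0.001, "tz": -0.15, "roll": 0}, {"tx": 0.0, "ty": 0.001, "tz": -0.17, "roll": 0}, {"tx": 0.0, "ty": 0.001, "tz": -0.187, "roll": 0}, {"tx": 0.0, "ty": 0.001, "tz": -0.202, "roll": 0}, {"tx": 0.0, "ty": 0.001, "tz": -0.202, "roll": 0}, {"tx": 0.0, "ty": 0.001, "tz": -0.202, "roll": 0}])

```text
time_s: 2.85
eef_pos: [0.5306, 0.2328, 0.021]
tool_rot: [[-0.993, 0.12, -0.0], [0.12, 0.993, -0.0], [0.0, -0.0, -1.0]]
force: [-0.2, -0.3, 0.3]
width: 0.996
gripper_force: 0.0
```

Emit:
servo_tool(motion=[{"tx": 0, "ty": 0.002, "tz": 0, "roll": 0}, {"tx": 0, "ty": 0.002, "tz": 0, "roll": 0}, {"tx": 0, "ty": 0.002, "tz": 0, "roll": 0}, {"tx": 0, "ty": 0.002, "tz": 0, "roll": 0}, {"tx": 0, "ty": 0.002, "tz": 0, "roll": 0}, {"tx": 0, "ty": 0.002, "tz": 0, "roll": 0}, {"tx": 0, "ty": 0.002, "tz": 0, "roll": 0}, {"tx": 0, "ty": 0.002, "tz": 0, "roll": 0}], claw=0.05)

```text
time_s: 3.65
eef_pos: [0.531, 0.236, 0.021]
tool_rot: [[-0.993, 0.119, 0.001], [0.119, 0.993, 0.001], [-0.001, 0.001, -1.0]]
force: [0.7, 1.0, 3.2]
width: 0.729
gripper_force: 30.0
```

Emit:
servo_tool(motion=[{"tx": 0, "ty": 0, "tz": 0.02, "roll": 0}, {"tx": 0, "ty": 0, "tz": 0.04, "roll": 0}, {"tx": 0, "ty": 0, "tz": 0.07, "roll": 0}, {"tx": 0, "ty": 0, "tz": 0.11, "roll": 0}, {"tx": 0, "ty": 0, "tz": 0.15, "roll": 0}, {"tx": 0, "ty": 0, "tz": 0.18, "roll": 0}, {"tx": 0, "ty": 0, "tz": 0.18, "roll": 0}, {"tx": 0, "ty": 0, "tz": 0.18, "roll": 0}])

```text
time_s: 4.45
eef_pos: [0.5293, 0.2352, 0.1988]
tool_rot: [[-0.993, 0.12, -0.003], [0.12, 0.993, -0.0], [0.003, -0.001, -1.0]]
force: [-0.3, -0.8, -6.2]
width: 0.728
gripper_force: 30.0
```

```bash
cat > el.py <<'E'
from h import *
b=shot('side');s=ctrl.state();p=s['eef_pos'];u,v=map(int,proj(b,p))
import sys
I=b['image'];x0=min(max(u-60,0),440);y0=min(max(v-50,0),320)
cv2.imwrite(f'pics/{sys.argv[1]}.png',cv2.resize(I[y0:y0+100,x0:x0+120],(600,500),interpolation=2)[:,:,::-1])
roi=(x0,y0,x0+120,y0+100)
print('roi',roi,'t',s['time_s'],p)
# intersect rays with the element's mid-plane: vertical plane through TCP, normal = tool y
n=np.array(s['tool_rot'])[:,1];ex=np.array([-n[1],n[0],0.]);ex=-ex if ex[0]<0 else ex
def pl(q):
    o,d=ray(b,*q); P=o+d*(((np.array(p)-o)@n)/(d@n)); return P
for nm,lo,hi in(('red',(0,150,50),(8,255,255)),('blue',(105,90,30),(128,255,255))):
    r=blob(b,lo,hi,roi)
    if r is None: print(nm);continue
    P=pl(r[1]);print(nm,np.round(r[1],1),cv2.contourArea(r[0]),'along',round((P-p)@ex,4),'z',P[2].round(4))
E
python3 el.py e1
```

```text
roi (224, 204, 344, 304) t 4.5 [0.52880969 0.23473863 0.19768151]
red
blue [318.5 255. ] 30.0 along -0.079 z 0.2226
```

View pics/e1.png

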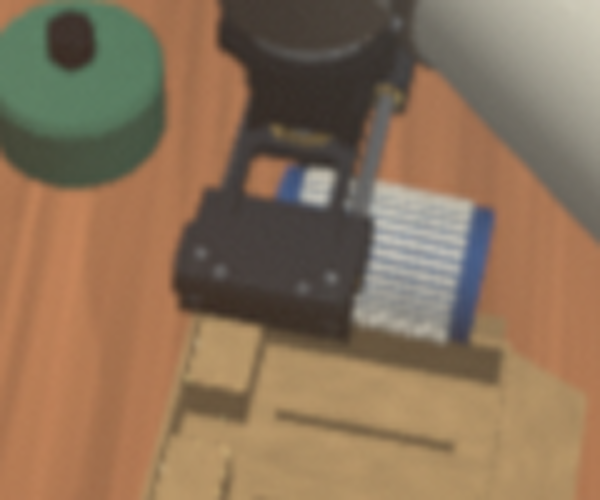

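The element is held about horizontal, with foot right and body level: its torsional friction just carries its weight. I'll jolt it vertically on the way to free bench beyond the carton, so the heavy foot end swings down.

Emit:
servo_tool(motion=[{"tx": 0.03, "ty": -0.004, "tz": 0.04, "roll": 0}, {"tx": 0.05, "ty": -0.006, "tz": 0.0, "roll": 0}, {"tx": 0.07, "ty": -0.008, "tz": 0.045, "roll": 0}, {"tx": 0.09, "ty": -0.01, "tz": 0.0, "roll": 0}, {"tx": 0.11, "ty": -0.013, "tz": 0.045, "roll": 0}, {"tx": 0.13, "ty": -0.016, "tz": 0.0, "roll": 0}, {"tx": 0.15, "ty": -0.018, "tz": 0.045, "roll": 0}, {"tx": 0.17, "ty": -0.02, "tz": 0.0, "roll": 0}, {"tx": 0.17, "ty": -0.02, "tz": 0.045, "roll": 0}, {"tx": 0.17, "ty": -0.02, "tz": 0.045, "roll": 0}])

```text
time_s: 5.5
eef_pos: [0.7025, 0.2153, 0.2434]
tool_rot: [[-0.993, 0.119, -0.0], [0.119, 0.993, -0.003], [0.0, -0.003, -1.0]]
force: [0.9, 0.8, -0.8]
width: 0.726
gripper_force: 30.0
```

```bash
python3 el.py e2
```

```text
roi (152, 180, 272, 280) t 5.55 [0.70209219 0.21587524 0.2449889 ]
red [200.5 214.6] 8.0 along 0.0225 z 0.2954
blue
```

View pics/e2.png

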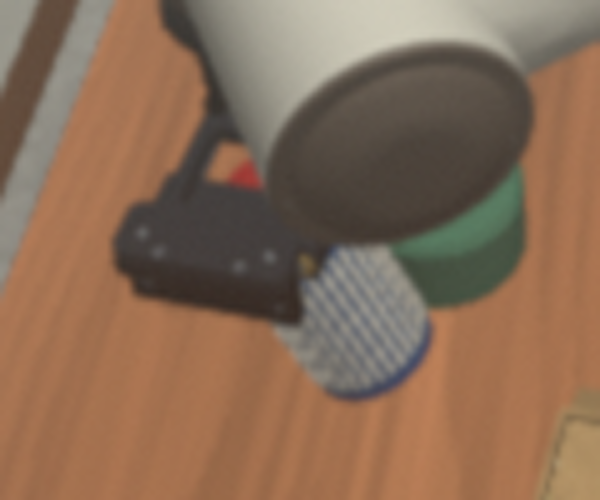

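It swung to about 55°. I'll jolt more while moving to a clear spot at about (0.52, 0.05).

Emit:
servo_tool(motion=[{"tx": -0.02, "ty": -0.02, "tz": -0.04, "roll": 0}, {"tx": -0.04, "ty": -0.04, "tz": 0.0, "roll": 0}, {"tx": -0.06, "ty": -0.06, "tz": -0.04, "roll": 0}, {"tx": -0.08, "ty": -0.08, "tz": 0.0, "roll": 0}, {"tx": -0.1, "ty": -0.1, "tz": -0.04, "roll": 0}, {"tx": -0.12, "ty": -0.12, "tz": 0.0, "roll": 0}, {"tx": -0.14, "ty": -0.14, "tz": -0.04, "roll": 0}, {"tx": -0.16, "ty": -0.155, "tz": 0.0, "roll": 0}, {"tx": -0.18, "ty": -0.165, "tz": -0.04, "roll": 0}, {"tx": -0.18, "ty": -0.165, "tz": 0.0, "roll": 0}])

```text
time_s: 6.55
eef_pos: [0.4912, 0.0407, 0.2215]
tool_rot: [[-0.99, 0.123, -0.062], [0.124, 0.992, -0.017], [0.06, -0.024, -0.998]]
force: [-14.2, -4.8, -20.0]
width: 0.728
gripper_force: 30.0
```

Emit:
servo_tool(motion=[{"tx": 0, "ty": 0, "tz": -0.045, "roll": 0}, {"tx": 0, "ty": 0, "tz": 0.0, "roll": 0}, {"tx": 0, "ty": 0, "tz": -0.045, "roll": 0}, {"tx": 0, "ty": 0, "tz": 0.0, "roll": 0}, {"tx": 0, "ty": 0, "tz": -0.045, "roll": 0}, {"tx": 0, "ty": 0, "tz": 0.0, "roll": 0}, {"tx": 0, "ty": 0, "tz": -0.045, "roll": 0}, {"tx": 0, "ty": 0, "tz": 0.0, "roll": 0}, {"tx": 0, "ty": 0, "tz": 0.0, "roll": 0}])

```text
time_s: 7.45
eef_pos: [0.5199, 0.0499, 0.2471]
tool_rot: [[-0.993, 0.118, 0.004], [0.118, 0.993, -0.0], [-0.004, 0.0, -1.0]]
force: [3.1, 1.1, -1.0]
width: 0.732
gripper_force: 30.0
```

```bash
python3 el.py e3
```

```text
roi (234, 135, 354, 235) t 7.5 [0.52099832 0.05094803 0.247213  ]
red
blue [239.6 149.3] 210.5 along 0.1422 z 0.341
```

View pics/e3.png

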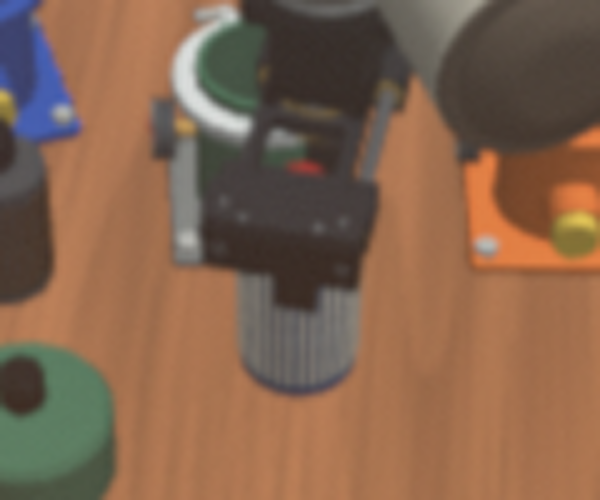

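Now it hangs practically upright (the edges are vertical in the side view). I'll lower it to just above the bench, then feel for contact.

Emit:
servo_tool(motion=[{"tx": 0, "ty": 0, "tz": -0.03, "roll": 0}, {"tx": 0, "ty": 0, "tz": -0.065, "roll": 0}, {"tx": 0, "ty": 0, "tz": -0.1, "roll": 0}, {"tx": 0, "ty": 0, "tz": -0.13, "roll": 0}, {"tx": 0, "ty": 0, "tz": -0.15, "roll": 0}, {"tx": 0, "ty": 0, "tz": -0.16, "roll": 0}, {"tx": 0, "ty": 0, "tz": -0.165, "roll": 0}, {"tx": 0, "ty": 0, "tz": -0.165, "roll": 0}, {"tx": 0, "ty": 0, "tz": -0.165, "roll": 0}])

```text
time_s: 8.4
eef_pos: [0.5216, 0.0511, 0.0817]
tool_rot: [[-0.993, 0.119, 0.003], [0.119, 0.993, 0.001], [-0.003, 0.001, -1.0]]
force: [-0.5, 0.5, -4.4]
width: 0.728
gripper_force: 30.0
```

Emit:
servo_tool(motion=[{"tx": 0, "ty": 0, "tz": -0.002, "roll": 0}, {"tx": 0, "ty": 0, "tz": -0.004, "roll": 0}, {"tx": 0, "ty": 0, "tz": -0.006, "roll": 0}, {"tx": 0, "ty": 0, "tz": -0.008, "roll": 0}, {"tx": 0, "ty": 0, "tz": -0.008, "roll": 0}])

```text
time_s: 8.9
eef_pos: [0.5227, 0.0511, 0.0786]
tool_rot: [[-0.993, 0.116, 0.006], [0.116, 0.993, 0.0], [-0.006, 0.001, -1.0]]
force: [-10.5, 0.8, 26.4]
width: 0.731
gripper_force: 30.0
```

Emit:
servo_tool(motion=[{"tx": 0, "ty": 0, "tz": -0.001, "roll": 0}, {"tx": 0, "ty": 0, "tz": -0.002, "roll": 0}, {"tx": 0, "ty": 0, "tz": -0.003, "roll": 0}, {"tx": 0, "ty": 0, "tz": -0.003, "roll": 0}])

```text
time_s: 9.3
eef_pos: [0.5242, 0.0512, 0.0778]
tool_rot: [[-0.993, 0.115, 0.01], [0.115, 0.993, 0.0], [-0.01, 0.001, -1.0]]
force: [-11.6, -0.8, 36.6]
width: 0.726
gripper_force: 30.0
```

Emit:
servo_tool(motion=[{"tx": 0, "ty": 0, "tz": 0.004, "roll": 0}, {"tx": 0, "ty": 0, "tz": 0.009, "roll": 0}, {"tx": 0, "ty": 0, "tz": 0.009, "roll": 0}])

```text
time_s: 9.6
eef_pos: [0.5208, 0.0508, 0.079]
tool_rot: [[-0.993, 0.119, 0.001], [0.119, 0.993, 0.001], [-0.001, 0.001, -1.0]]
force: [0.2, -0.2, -4.4]
width: 0.728
gripper_force: 30.0
```

```bash
python3 el.py e4; python3 -c "
from h import *
s=ctrl.state();p=np.array(s['eef_pos']);b=shot('side');print(p,s['force'])
for z in(0,.05,.1,.13):print(z,proj(b,[p[0],p[1],z]).round(1))"
```

```text
roi (233, 176, 353, 276) t 9.65 [0.520448   0.05067112 0.0784153 ]
red [291.6 212.7] 19.0 along 0.006 z 0.1366
blue
[0.520448   0.05067112 0.0784153 ] [-2.2776924   1.79322937  1.95018903]
0 [292.2 242.2]
0.05 [292.7 232.1]
0.1 [293.3 221.4]
0.13 [293.6 214.6]
```

View pics/e4.png

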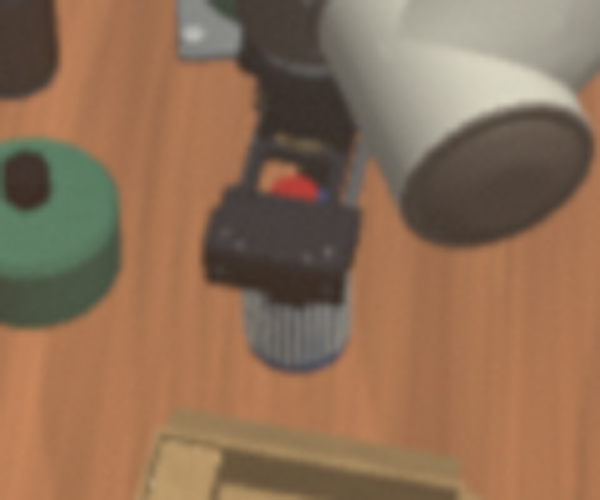

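The knob leans only about 5° and the foot touches the bench, so letting go is safe. The blue foot rim is at (292,250) in the side view.

Emit:
servo_tool(motion=[{"tx": 0, "ty": 0, "tz": -0.001, "roll": 0}, {"tx": 0, "ty": 0, "tz": -0.001, "roll": 0}, {"tx": 0, "ty": 0, "tz": -0.001, "roll": 0}, {"tx": 0, "ty": 0, "tz": -0.001, "roll": 0}, {"tx": 0, "ty": 0, "tz": -0.001, "roll": 0}], claw=0.07)

```text
time_s: 10.2
eef_pos: [0.5207, 0.0506, 0.0775]
tool_rot: [[-0.993, 0.119, -0.0], [0.119, 0.993, -0.0], [0.0, -0.0, -1.0]]
force: [0.1, -0.2, -0.4]
width: 0.801
gripper_force: 0.0
```

Emit:
servo_tool(motion=[{"tx": 0, "ty": 0, "tz": 0, "roll": 0}, {"tx": 0, "ty": 0, "tz": 0, "roll": 0}, {"tx": 0, "ty": 0, "tz": 0, "roll": 0}, {"tx": 0, "ty": 0, "tz": 0, "roll": 0}, {"tx": 0, "ty": 0, "tz": 0, "roll": 0}], claw=0.087)

```text
time_s: 10.7
eef_pos: [0.5206, 0.0507, 0.0776]
tool_rot: [[-0.993, 0.119, 0.0], [0.119, 0.993, 0.0], [-0.0, 0.0, -1.0]]
force: [-0.1, 0.0, 0.0]
width: 0.993
gripper_force: 0.0
```

Emit:
servo_tool(motion=[{"tx": 0, "ty": 0, "tz": 0.03, "roll": 0}, {"tx": 0, "ty": 0, "tz": 0.08, "roll": 0}, {"tx": 0, "ty": 0, "tz": 0.12, "roll": 0}, {"tx": 0, "ty": 0, "tz": 0.15, "roll": 0}, {"tx": 0, "ty": 0, "tz": 0.17, "roll": 0}, {"tx": 0, "ty": 0, "tz": 0.17, "roll": 0}, {"tx": 0, "ty": 0, "tz": 0.17, "roll": 0}])

```text
time_s: 11.4
eef_pos: [0.5202, 0.0507, 0.2473]
tool_rot: [[-0.993, 0.119, -0.0], [0.119, 0.993, 0.001], [0.0, 0.001, -1.0]]
force: [0.2, 0.2, -0.3]
width: 1.001
gripper_force: 0.0
```

Run:
```python
from h import *
w=shot('wrist','w2');b=shot('side');t=shot('top');s=ctrl.state();print(s['time_s'],s['eef_pos'],s['force'])
for n,c in(('w',w),('s',b),('t',t)):
    roi=(0,0,560,420) if n=='w' else (240,150,350,260) if n=='s' else (200,150,340,230)
    r=blob(c,(0,150,50),(8,255,255),roi)
    if r: print(n,np.round(r[1],1),cv2.boundingRect(r[0]),cv2.contourArea(r[0]),'z.13',onz(c,*r[1],.13).round(4),'z.12',onz(c,*r[1],.12).round(4),'exp',proj(c,[.521,.051,.13]).round(1))
```

```text
11.55 [0.51983972 0.05043688 0.24594543] [ 0.27058367  0.02599963 -0.56871315]
w [279.  196.1] (266, 182, 27, 29) 548.0 z.13 [0.5181 0.052  0.13  ] z.12 [0.5204 0.0517 0.12  ] exp [278.4 199.2]
s [293.5 216.7] (290, 212, 8, 11) 62.0 z.13 [0.5201 0.0581 0.13  ] z.12 [0.5204 0.0497 0.12  ] exp [293.4 214.7]
```

View pics/w2.png

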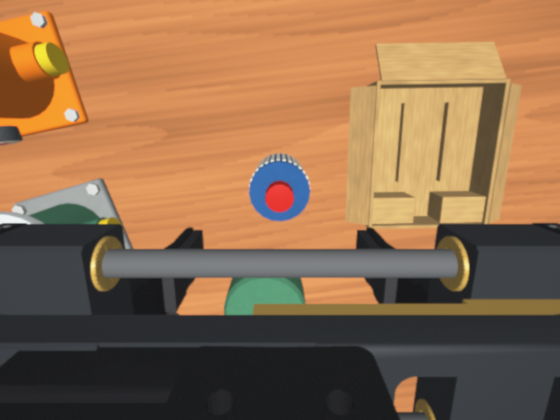

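It is standing upright: blue top at (280,188), red knob at (279,196) in the wrist view, which puts the knob at (0.520, 0.051), directly under the tool. Now I'll grip the knob.

Emit:
servo_tool(motion=[{"tx": 0, "ty": 0.001, "tz": -0.05, "roll": 0}, {"tx": 0, "ty": 0.001, "tz": -0.09, "roll": 0}, {"tx": 0, "ty": 0.001, "tz": -0.12, "roll": 0}, {"tx": 0, "ty": 0.001, "tz": -0.135, "roll": 0}, {"tx": 0, "ty": 0.001, "tz": -0.144, "roll": 0}, {"tx": 0, "ty": 0.001, "tz": -0.144, "roll": 0}, {"tx": 0, "ty": 0.001, "tz": -0.144, "roll": 0}])

```text
time_s: 12.25
eef_pos: [0.5211, 0.0518, 0.104]
tool_rot: [[-0.993, 0.119, 0.001], [0.119, 0.993, -0.0], [-0.001, 0.0, -1.0]]
force: [-1.1, 0.4, 0.3]
width: 0.998
gripper_force: 0.0
```

Emit:
servo_tool(motion=[{"tx": 0, "ty": 0, "tz": 0, "roll": 0}, {"tx": 0, "ty": 0, "tz": 0, "roll": 0}, {"tx": 0, "ty": 0, "tz": 0, "roll": 0}, {"tx": 0, "ty": 0, "tz": 0, "roll": 0}, {"tx": 0, "ty": 0, "tz": 0, "roll": 0}, {"tx": 0, "ty": 0, "tz": 0, "roll": 0}, {"tx": 0, "ty": 0, "tz": 0, "roll": 0}, {"tx": 0, "ty": 0, "tz": 0, "roll": 0}, {"tx": 0, "ty": 0, "tz": 0, "roll": 0}, {"tx": 0, "ty": 0, "tz": 0, "roll": 0}], claw=0.015)

```text
time_s: 13.25
eef_pos: [0.5205, 0.0514, 0.1035]
tool_rot: [[-0.993, 0.119, -0.0], [0.119, 0.993, -0.0], [0.0, -0.0, -1.0]]
force: [0.3, -1.2, 0.3]
width: 0.307
gripper_force: 30.0
```

Emit:
servo_tool(motion=[{"tx": 0, "ty": 0, "tz": 0.02, "roll": 0}, {"tx": 0, "ty": 0, "tz": 0.05, "roll": 0}, {"tx": 0, "ty": 0, "tz": 0.09, "roll": 0}, {"tx": 0, "ty": -0.02, "tz": 0.13, "roll": 0}, {"tx": -0.01, "ty": -0.06, "tz": 0.16, "roll": 0}, {"tx": -0.02, "ty": -0.1, "tz": 0.18, "roll": 0}, {"tx": -0.02, "ty": -0.13, "tz": 0.19, "roll": 0}, {"tx": -0.02, "ty": -0.15, "tz": 0.19, "roll": 0}, {"tx": -0.02, "ty": -0.15, "tz": 0.19, "roll": 0}, {"tx": -0.02, "ty": -0.15, "tz": 0.19, "roll": 0}])

```text
time_s: 14.25
eef_pos: [0.4998, -0.0982, 0.2921]
tool_rot: [[-0.993, 0.121, -0.003], [0.121, 0.993, 0.001], [0.003, 0.001, -1.0]]
force: [0.4, 0.3, -3.7]
width: 0.307
gripper_force: 30.0
```

Run:
```python
from h import *
w=shot('wrist','w3');s=ctrl.state();print(s['time_s'],s['eef_pos'],s['force'],proj(w,[.564,-.241,.118]))
```

```text
14.3 [ 0.50002348 -0.09784981  0.29226992] [-1.43028499e-03 -8.56893118e-01 -3.96922071e+00] [165.89433825 254.10228354]
```

View pics/w3.png

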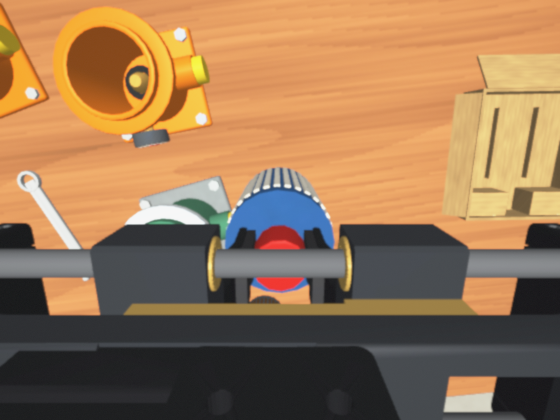

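The element is held by the knob and coaxial with it, but the gripper hides the housing (green-grey base at (190,205)). I'll move +x to see it from close up.

Emit:
servo_tool(motion=[{"tx": 0.04, "ty": -0.02, "tz": 0, "roll": 0}, {"tx": 0.08, "ty": -0.02, "tz": 0, "roll": 0}, {"tx": 0.12, "ty": -0.02, "tz": 0, "roll": 0}, {"tx": 0.15, "ty": -0.02, "tz": 0, "roll": 0}, {"tx": 0.17, "ty": -0.02, "tz": 0, "roll": 0}, {"tx": 0.17, "ty": -0.02, "tz": 0, "roll": 0}, {"tx": 0.17, "ty": -0.02, "tz": 0, "roll": 0}])

```text
time_s: 15.0
eef_pos: [0.6705, -0.117, 0.2916]
tool_rot: [[-0.993, 0.118, -0.004], [0.118, 0.993, 0.0], [0.004, 0.0, -1.0]]
force: [-0.3, 0.4, -4.5]
width: 0.307
gripper_force: 30.0
```

```bash
cat > fl.py <<'E'
from h import *
w=shot('wrist','w4');s=ctrl.state();print(s['time_s'],s['eef_pos'],proj(w,[.564,-.241,.118]))
# flange: sample flange-plane circle centre by fitting outline pixels cast onto z=.118
u,v=map(int,proj(w,[.564,-.241,.118]));R=90
x0,y0,x1,y1=max(u-R,0),max(v-R,0),min(u+R,560),min(v+R,420)
h=cv2.cvtColor(w['image'],cv2.COLOR_RGB2HSV);m=np.zeros(h.shape[:2],np.uint8)
m[y0:y1,x0:x1]=cv2.inRange(h,(0,0,150),(180,70,255))[y0:y1,x0:x1]
n,l,st,ce=cv2.connectedComponentsWithStats(m);i=1+np.argmax(st[1:,4]);print(st[i])
k=cv2.findContours((l==i).astype(np.uint8),0,1)[0];k=max(k,key=len)[:,0]
P=np.array([onz(w,*q,.118)[:2] for q in k])
from scipy.optimize import least_squares
c=least_squares(lambda p:np.hypot(*(P-p[:2]).T)-.062,[.564,-.241],loss='soft_l1',f_scale=.001)
print('flange centre',c.x,'resid med',np.median(np.abs(np.hypot(*(P-c.x).T)-.062)),len(P))
r=blob(w,(12,100,110),(28,255,255),(max(u-40,0),max(v-20,0),u+40,v+60))
if r:print('brass',r[1],cv2.boundingRect(r[0]),onz(w,*r[1],.066))
E
python3 fl.py
```

```text
15.05 [ 0.67014054 -0.11729693  0.29247551] [149.54353776 102.64046547]
[  93   41  146  126 6448]
flange centre [ 0.56702981 -0.23662906] resid med 0.0020654280319438306 483
brass (172.1360314783586, 107.90781337830241) (162, 99, 21, 19) [ 0.56684675 -0.235517    0.066     ]
```

View pics/w4.png

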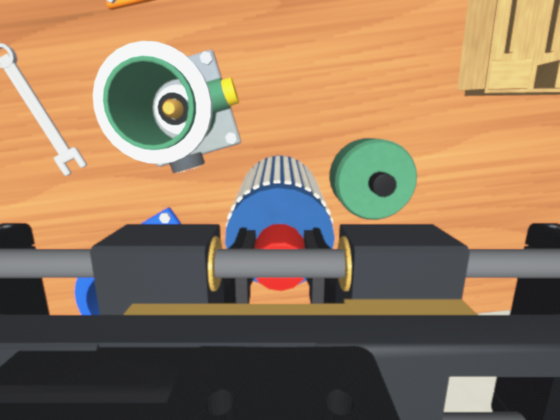

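The wrist view shows the housing rim at (150,103), spigot at (172,108) and the cap at (374,178) with its knob at (383,184). Top, side and wrist estimates of the bowl axis agree within about 3 mm, so I'll use (0.5655, -0.2385). I've looked at enough pictures; I'll work with numbers from here.

Emit:
servo_tool(motion=[{"tx": -0.03, "ty": -0.035, "tz": 0, "roll": 0}, {"tx": -0.06, "ty": -0.07, "tz": 0, "roll": 0}, {"tx": -0.085, "ty": -0.1, "tz": 0, "roll": 0}, {"tx": -0.1, "ty": -0.115, "tz": 0, "roll": 0}, {"tx": -0.105, "ty": -0.121, "tz": 0, "roll": 0}, {"tx": -0.105, "ty": -0.121, "tz": -0.03, "roll": 0}, {"tx": -0.105, "ty": -0.121, "tz": -0.06, "roll": 0}, {"tx": -0.105, "ty": -0.121, "tz": -0.09, "roll": 0}, {"tx": -0.105, "ty": -0.121, "tz": -0.105, "roll": 0}, {"tx": -0.105, "ty": -0.121, "tz": -0.105, "roll": 0}])

```text
time_s: 16.05
eef_pos: [0.5646, -0.238, 0.1857]
tool_rot: [[-0.993, 0.118, -0.005], [0.118, 0.993, 0.002], [0.005, 0.001, -1.0]]
force: [0.2, -0.4, -3.3]
width: 0.312
gripper_force: 30.0
```

Emit:
servo_tool(motion=[{"tx": 0, "ty": 0, "tz": -0.003, "roll": 0}, {"tx": 0, "ty": 0, "tz": -0.006, "roll": 0}, {"tx": 0, "ty": 0, "tz": -0.01, "roll": 0}, {"tx": 0, "ty": 0, "tz": -0.014, "roll": 0}, {"tx": 0, "ty": 0, "tz": -0.017, "roll": 0}, {"tx": 0, "ty": 0, "tz": -0.02, "roll": 0}, {"tx": 0, "ty": 0, "tz": -0.02, "roll": 0}])

```text
time_s: 16.75
eef_pos: [0.5658, -0.2395, 0.1683]
tool_rot: [[-0.993, 0.119, 0.0], [0.119, 0.993, -0.0], [-0.0, -0.0, -1.0]]
force: [-0.1, -0.5, -4.6]
width: 0.314
gripper_force: 30.0
```

The foot is past the tip with no load, so the bore has taken the spigot. On down.

Emit:
servo_tool(motion=[{"tx": 0, "ty": 0, "tz": -0.002, "roll": 0}, {"tx": 0, "ty": 0, "tz": -0.004, "roll": 0}, {"tx": 0, "ty": 0, "tz": -0.006, "roll": 0}, {"tx": 0, "ty": 0, "tz": -0.008, "roll": 0}, {"tx": 0, "ty": 0, "tz": -0.01, "roll": 0}, {"tx": 0, "ty": 0, "tz": -0.01, "roll": 0}])

```text
time_s: 17.35
eef_pos: [0.5656, -0.2396, 0.1583]
tool_rot: [[-0.993, 0.119, -0.0], [0.119, 0.993, -0.0], [0.0, -0.0, -1.0]]
force: [1.4, -2.0, -4.4]
width: 0.31
gripper_force: 30.0
```

Emit:
servo_tool(motion=[{"tx": 0, "ty": 0, "tz": -0.002, "roll": 0}, {"tx": 0, "ty": 0, "tz": -0.004, "roll": 0}, {"tx": 0, "ty": 0, "tz": -0.006, "roll": 0}, {"tx": 0, "ty": 0, "tz": -0.008, "roll": 0}, {"tx": 0, "ty": 0, "tz": -0.01, "roll": 0}, {"tx": 0, "ty": 0, "tz": -0.01, "roll": 0}])

```text
time_s: 17.95
eef_pos: [0.5669, -0.2399, 0.1521]
tool_rot: [[-0.993, 0.118, 0.004], [0.118, 0.993, -0.002], [-0.004, -0.002, -1.0]]
force: [-1.3, -0.3, 8.7]
width: 0.307
gripper_force: 30.0
```

Emit:
servo_tool(motion=[{"tx": 0, "ty": 0, "tz": -0.002, "roll": 0}, {"tx": 0, "ty": 0, "tz": -0.004, "roll": 0}, {"tx": 0, "ty": 0, "tz": -0.006, "roll": 0}, {"tx": 0, "ty": 0, "tz": -0.008, "roll": 0}, {"tx": 0, "ty": 0, "tz": -0.01, "roll": 0}, {"tx": 0, "ty": 0, "tz": -0.012, "roll": 0}, {"tx": 0, "ty": 0, "tz": -0.012, "roll": 0}])

```text
time_s: 18.65
eef_pos: [0.567, -0.2399, 0.1402]
tool_rot: [[-0.993, 0.118, 0.004], [0.118, 0.993, -0.002], [-0.005, -0.002, -1.0]]
force: [-1.5, -0.2, 10.0]
width: 0.309
gripper_force: 30.0
```

Emit:
servo_tool(motion=[{"tx": 0, "ty": 0, "tz": -0.002, "roll": 0}, {"tx": 0, "ty": 0, "tz": -0.004, "roll": 0}, {"tx": 0, "ty": 0, "tz": -0.006, "roll": 0}, {"tx": 0, "ty": 0, "tz": -0.006, "roll": 0}])

```text
time_s: 19.05
eef_pos: [0.567, -0.2399, 0.1341]
tool_rot: [[-0.993, 0.118, 0.004], [0.118, 0.993, -0.002], [-0.004, -0.002, -1.0]]
force: [-1.5, 0.7, 9.6]
width: 0.309
gripper_force: 30.0
```

Emit:
servo_tool(motion=[{"tx": 0, "ty": 0, "tz": -0.0015, "roll": 0}, {"tx": 0, "ty": 0, "tz": -0.003, "roll": 0}, {"tx": 0, "ty": 0, "tz": -0.0045, "roll": 0}, {"tx": 0, "ty": 0, "tz": -0.0045, "roll": 0}])

```text
time_s: 19.45
eef_pos: [0.5681, -0.2403, 0.134]
tool_rot: [[-0.993, 0.116, 0.008], [0.116, 0.993, -0.004], [-0.008, -0.003, -1.0]]
force: [-6.1, 2.7, 25.4]
width: 0.315
gripper_force: 29.9
```

The load has risen sharply with no further motion at TCP z = 0.134, against 0.1335 expected, so the element is on the seat. I'll relax, release and go up.

Emit:
servo_tool(motion=[{"tx": 0, "ty": 0, "tz": 0.003, "roll": 0}, {"tx": 0, "ty": 0, "tz": 0.006, "roll": 0}, {"tx": 0, "ty": 0, "tz": 0.006, "roll": 0}])

```text
time_s: 19.75
eef_pos: [0.5665, -0.2398, 0.1339]
tool_rot: [[-0.993, 0.118, 0.003], [0.118, 0.993, -0.001], [-0.003, -0.001, -1.0]]
force: [0.3, -0.4, 8.2]
width: 0.304
gripper_force: 30.0
```

Emit:
servo_tool(motion=[{"tx": 0, "ty": 0, "tz": 0, "roll": 0}, {"tx": 0, "ty": 0, "tz": 0, "roll": 0}, {"tx": 0, "ty": 0, "tz": 0, "roll": 0}, {"tx": 0, "ty": 0, "tz": 0, "roll": 0}, {"tx": 0, "ty": 0, "tz": 0.001, "roll": 0}, {"tx": 0, "ty": 0, "tz": 0.01, "roll": 0}, {"tx": 0, "ty": 0, "tz": 0.04, "roll": 0}, {"tx": 0, "ty": 0, "tz": 0.08, "roll": 0}, {"tx": 0, "ty": 0, "tz": 0.11, "roll": 0}, {"tx": 0, "ty": 0, "tz": 0.11, "roll": 0}], claw=0.07)

```text
time_s: 20.75
eef_pos: [0.5682, -0.2403, 0.2487]
tool_rot: [[-0.993, 0.119, 0.011], [0.118, 0.993, -0.004], [-0.012, -0.002, -1.0]]
force: [1.1, 0.2, -0.3]
width: 0.803
gripper_force: 0.0
```

```bash
cat > fin.py <<'E'
from h import *
w=shot('wrist');b=shot('side');t=shot('top');s=ctrl.state();print(s['time_s'],s['eef_pos'],s['force'],s['width'])
P=[.567,-.240,.15]
for n,c in(('w',w),('s',b),('t',t)):
    u,v=map(int,proj(c,P));R=90 if n=='w' else 25
    for nm,lo,hi in(('red',(0,150,50),(8,255,255)),('blue',(105,90,40),(128,255,255))):
        r=blob(c,lo,hi,(max(u-R,0),max(v-R,0),u+R,v+R))
        if r:
            x,y,W,H=cv2.boundingRect(r[0]);print(n,nm,np.round(r[1],1),(x,y,W,H),'exp knobtop',proj(c,[.567,-.24,.16]).round(1),'bodytop',proj(c,[.567,-.24,.13]).round(1),onz(c,*r[1],.15 if nm=='red' else .13).round(4))
E
python3 fin.py
```

```text
20.9 [ 0.56514699 -0.23908748  0.2418133 ] [-0.85647261  0.01414478 -0.30463553] 0.8025093144890105
w red [280.4 199.1] (266, 183, 30, 33) exp knobtop [278.3 203.5] bodytop [278.5 195.4] [ 0.5659 -0.238   0.15  ]
w blue [280.5 192.6] (248, 160, 67, 66) exp knobtop [278.3 203.5] bodytop [278.5 195.4] [ 0.5645 -0.2378  0.13  ]
s red [287.1 140.2] (284, 137, 7, 10) exp knobtop [286.8 138.8] bodytop [286.6 146. ] [ 0.5662 -0.2451  0.15  ]
s blue [287. 148.] (278, 142, 19, 11) exp knobtop [286.8 138.8] bodytop [286.6 146. ] [ 0.5648 -0.23    0.13  ]
t blue [378.7 208.7] (369, 206, 19, 6) exp knobtop [380.4 198.7] bodytop [377.9 199.7] [ 0.5419 -0.2421  0.13  ]
```

The element is home: knob centroid at z≈0.15 over (0.566,-0.239), and side and wrist views agree with the predicted knob and body tops. Next, the cap.

Emit:
servo_tool(motion=[{"tx": 0.02, "ty": 0.03, "tz": 0.01, "roll": 0}, {"tx": 0.04, "ty": 0.07, "tz": 0.01, "roll": 0}, {"tx": 0.06, "ty": 0.11, "tz": 0.01, "roll": 0}, {"tx": 0.08, "ty": 0.155, "tz": 0.01, "roll": 0}, {"tx": 0.1, "ty": 0.2, "tz": 0.01, "roll": 0}, {"tx": 0.115, "ty": 0.23, "tz": 0.01, "roll": 0}, {"tx": 0.122, "ty": 0.247, "tz": 0.0, "roll": 0}, {"tx": 0.122, "ty": 0.247, "tz": 0.0, "roll": 0}, {"tx": 0.122, "ty": 0.247, "tz": 0.0, "roll": 0}, {"tx": 0.122, "ty": 0.247, "tz": 0.0, "roll": 0}])

```text
time_s: 21.9
eef_pos: [0.6871, 0.0062, 0.2418]
tool_rot: [[-0.993, 0.121, -0.001], [0.121, 0.993, -0.0], [0.001, -0.001, -1.0]]
force: [-0.1, 0.3, -0.7]
width: 0.805
gripper_force: 0.0
```

```bash
cat > cap.py <<'E'
from h import *
w=shot('wrist');b=shot('side');t=shot('top');s=ctrl.state();print(s['time_s'],np.round(s['eef_pos'],4),s['width'])
P=[.687,.0085,.075]
for n,c in(('w',w),('s',b),('t',t)):
    u,v=map(int,proj(c,P));R=110 if n=='w' else 25;k=60 if n=='w' else 12
    r=blob(c,(60,40,20),(95,255,255),(max(u-R,0),max(v-R,0),u+R,v+R))
    if r: print(n,'green',np.round(r[1],1),cv2.boundingRect(r[0]),onz(c,*r[1],.055).round(4))
    r=blob(c,(0,0,0),(180,255,60) if n!='w' else (180,255,50),(max(u-k,0),max(v-k,0),u+k,v+k))
    if r: print(n,'knob',np.round(r[1],1),cv2.boundingRect(r[0]),'exp',proj(c,P).round(1),onz(c,*r[1],.08).round(4))
E
python3 cap.py
```

```text
22.05 [0.6874 0.0063 0.2426] 0.8010927904098964
w green [283.4 183.3] (239, 138, 90, 91) [0.686  0.0122 0.055 ]
w knob [282.9 178.1] (274, 177, 19, 6) exp [280.4 187.9] [0.6756 0.0126 0.08  ]
s green [238.7 217.2] (222, 205, 34, 26) [0.6872 0.0153 0.055 ]
t green [288.1 165.9] (271, 153, 36, 26) [0.6708 0.01   0.055 ]
t knob [288.7 158.9] (284, 154, 10, 11) exp [288.8 159.3] [0.6873 0.0087 0.08  ]
```

Run:
```python
from h import *
w=shot('wrist');s=ctrl.state();print(np.round(s['eef_pos'],4))
h=cv2.cvtColor(w['image'],cv2.COLOR_RGB2HSV)
g=h[:,:,2]
print('col283 V',[(v,*map(int,h[v,283])) for v in range(130,236,4)])
print('row195 V',[(u,*map(int,h[192,u])) for u in range(236,332,5)])
print('exp knob top centre',proj(w,[.6875,.0105,.088]),'cap top',proj(w,[.6875,.0105,.058]))
```

```text
[0.6875 0.0065 0.2427]
col283 V [(130, 14, 145, 229), (134, 14, 145, 228), (138, 72, 98, 138), (142, 74, 110, 172), (146, 74, 111, 177), (150, 74, 111, 175), (154, 74, 111, 175), (158, 74, 111, 175), (162, 74, 111, 175), (166, 74, 110, 174), (170, 73, 109, 176), (174, 74, 108, 151), (178, 110, 12, 62), (182, 120, 12, 66), (186, 120, 8, 62), (190, 120, 13, 58), (194, 105, 18, 56), (198, 120, 10, 53), (202, 105, 19, 53), (206, 74, 108, 173), (210, 74, 107, 174), (214, 73, 108, 173), (218, 74, 106, 173), (222, 74, 106, 175), (226, 73, 107, 172), (230, 14, 143, 225), (234, 13, 147, 226)]
row195 V [(236, 14, 144, 233), (241, 73, 106, 166), (246, 74, 105, 172), (251, 73, 106, 171), (256, 74, 107, 171), (261, 73, 107, 172), (266, 73, 107, 171), (271, 77, 52, 69), (276, 113, 18, 57), (281, 130, 14, 56), (286, 110, 14, 56), (291, 120, 14, 56), (296, 75, 40, 64), (301, 74, 106, 171), (306, 73, 106, 174), (311, 73, 107, 176), (316, 74, 107, 174), (321, 74, 108, 175), (326, 73, 105, 160), (331, 13, 147, 224)]
exp knob top centre [282.09417631 189.86620656] cap top [281.88459928 184.6157924 ]
```

Run:
```python
from h import *
w=shot('wrist')
f=lambda u,v,z:onz(w,u,v,z).round(4)[:2]
print('cap edges',f(283,137.5,.058),f(283,229,.058),'knob',f(283,175.5,.058)+[.015,0],f(283,204.5,.088)-[.015,0])
print('y edges cap',f(239,184,.058),f(328.5,184,.058),'knob',f(270.5,192,.088),f(297,192,.088))
```

```text
cap edges [0.6346 0.0183] [0.7417 0.0055] knob [0.6921 0.0133] [0.6887 0.0097]
y edges cap [ 0.6808 -0.0386] [0.6934 0.0645] knob [ 0.6884 -0.0019] [0.6918 0.0262]
```

Cap axis: (0.689, 0.0105), consistent across views (110 mm outline, 30 mm knob). I'll go down and grip its knob.

Emit:
servo_tool(motion=[{"tx": 0.0015, "ty": 0.004, "tz": -0.05, "roll": 0}, {"tx": 0.0015, "ty": 0.004, "tz": -0.09, "roll": 0}, {"tx": 0.0015, "ty": 0.004, "tz": -0.13, "roll": 0}, {"tx": 0.0015, "ty": 0.004, "tz": -0.155, "roll": 0}, {"tx": 0.0015, "ty": 0.004, "tz": -0.17, "roll": 0}, {"tx": 0.0015, "ty": 0.004, "tz": -0.181, "roll": 0}, {"tx": 0.0015, "ty": 0.004, "tz": -0.181, "roll": 0}, {"tx": 0.0015, "ty": 0.004, "tz": -0.181, "roll": 0}])

```text
time_s: 22.95
eef_pos: [0.6901, 0.0117, 0.0625]
tool_rot: [[-0.993, 0.119, 0.003], [0.119, 0.993, 0.0], [-0.002, 0.0, -1.0]]
force: [-0.1, -1.0, 0.2]
width: 0.806
gripper_force: 0.0
```

Emit:
servo_tool(motion=[{"tx": 0, "ty": 0, "tz": 0, "roll": 0}, {"tx": 0, "ty": 0, "tz": 0, "roll": 0}, {"tx": 0, "ty": 0, "tz": 0, "roll": 0}, {"tx": 0, "ty": 0, "tz": 0, "roll": 0}, {"tx": 0, "ty": 0, "tz": 0, "roll": 0}, {"tx": 0, "ty": 0, "tz": 0, "roll": 0}, {"tx": 0, "ty": 0, "tz": 0, "roll": 0}, {"tx": 0, "ty": 0, "tz": 0, "roll": 0}], claw=0.017)

```text
time_s: 23.75
eef_pos: [0.6891, 0.0115, 0.0611]
tool_rot: [[-0.993, 0.119, -0.0], [0.119, 0.993, -0.0], [0.0, -0.0, -1.0]]
force: [-0.1, -0.3, 0.5]
width: 0.333
gripper_force: 30.0
```

Emit:
servo_tool(motion=[{"tx": 0, "ty": 0, "tz": 0.02, "roll": 0}, {"tx": 0, "ty": 0, "tz": 0.05, "roll": 0}, {"tx": 0, "ty": 0, "tz": 0.09, "roll": 0}, {"tx": 0, "ty": 0, "tz": 0.13, "roll": 0}, {"tx": 0, "ty": 0, "tz": 0.165, "roll": 0}, {"tx": -0.005, "ty": -0.01, "tz": 0.19, "roll": 0}, {"tx": -0.015, "ty": -0.03, "tz": 0.19, "roll": 0}, {"tx": -0.03, "ty": -0.06, "tz": 0.19, "roll": 0}, {"tx": -0.045, "ty": -0.09, "tz": 0.19, "roll": 0}, {"tx": -0.06, "ty": -0.12, "tz": 0.19, "roll": 0}])

```text
time_s: 24.75
eef_pos: [0.6263, -0.1099, 0.2477]
tool_rot: [[-0.993, 0.12, -0.006], [0.12, 0.993, 0.001], [0.006, 0.0, -1.0]]
force: [0.4, -0.4, -2.3]
width: 0.33
gripper_force: 30.0
```

Emit:
servo_tool(motion=[{"tx": -0.015, "ty": -0.03, "tz": 0, "roll": 0}, {"tx": -0.03, "ty": -0.06, "tz": 0, "roll": 0}, {"tx": -0.045, "ty": -0.09, "tz": 0, "roll": 0}, {"tx": -0.055, "ty": -0.11, "tz": 0, "roll": 0}, {"tx": -0.061, "ty": -0.124, "tz": 0, "roll": 0}, {"tx": -0.063, "ty": -0.131, "tz": 0, "roll": 0}, {"tx": -0.063, "ty": -0.131, "tz": 0, "roll": 0}, {"tx": -0.063, "ty": -0.131, "tz": 0, "roll": 0}, {"tx": -0.063, "ty": -0.131, "tz": 0, "roll": 0}])

```text
time_s: 25.65
eef_pos: [0.5666, -0.2384, 0.2507]
tool_rot: [[-0.993, 0.118, -0.0], [0.118, 0.993, 0.0], [0.0, 0.0, -1.0]]
force: [-0.4, 0.1, -2.9]
width: 0.334
gripper_force: 30.0
```

```bash
cat > al.py <<'E'
from h import *
for i in range(4):
    w=shot('wrist');s=ctrl.state();print(s['time_s'],np.round(s['eef_pos'],4),np.round(s['force'],1),s['width'])
h=cv2.cvtColor(w['image'],cv2.COLOR_RGB2HSV)
r=blob(w,(60,40,20),(95,255,255),(150,50,420,226));x,y,W,H=cv2.boundingRect(r[0]);print((x,y,W,H))
# cap outline: upper arc, cast on cap-top plane, fitted with known 55 mm radius
zt=s['eef_pos'][2]-.061+.058
k=r[0][:,0];k=np.array([q for q in k if q[1]<200 and (q[0]<=x+2 or q[0]>=x+W-3 or q[1]<y+40)])
P=np.array([onz(w,*q,zt)[:2] for q in k.astype(float)])
from scipy.optimize import least_squares
c=least_squares(lambda p:np.hypot(*(P-p[:2]).T)-.055,s['eef_pos'][:2],loss='soft_l1',f_scale=.001)
print('cap centre rel TCP',c.x-s['eef_pos'][:2],np.median(abs(c.fun)))
E
python3 al.py
```

```text
25.7 [ 0.5666 -0.2384  0.2509] [ 0.5  0.8 -2.7] 0.330543929421794
25.75 [ 0.5666 -0.2385  0.251 ] [ 0.1 -0.4 -3.7] 0.3343527909755738
25.8 [ 0.5665 -0.2386  0.251 ] [-0.1 -0.5 -3.6] 0.3351878394838699
25.85 [ 0.5664 -0.2387  0.251 ] [ 0.1 -0.6 -3.1] 0.3340024357882348
(190, 144, 179, 82)
cap centre rel TCP [-0.00016463  0.00237169] 0.0008243484946997698
```

Emit:
servo_tool(motion=[{"tx": -0.0005, "ty": -0.001, "tz": -0.015, "roll": 0}, {"tx": -0.0005, "ty": -0.001, "tz": -0.03, "roll": 0}, {"tx": -0.0005, "ty": -0.001, "tz": -0.045, "roll": 0}, {"tx": -0.0005, "ty": -0.001, "tz": -0.053, "roll": 0}, {"tx": -0.0005, "ty": -0.001, "tz": -0.056, "roll": 0}, {"tx": -0.0005, "ty": -0.001, "tz": -0.056, "roll": 0}, {"tx": -0.0005, "ty": -0.001, "tz": -0.056, "roll": 0}])

```text
time_s: 26.55
eef_pos: [0.5662, -0.2405, 0.1959]
tool_rot: [[-0.993, 0.119, 0.002], [0.119, 0.993, -0.001], [-0.002, -0.0, -1.0]]
force: [-0.6, 0.4, -2.8]
width: 0.33
gripper_force: 30.0
```

Emit:
servo_tool(motion=[{"tx": 0, "ty": 0, "tz": -0.002, "roll": 0}, {"tx": 0, "ty": 0, "tz": -0.004, "roll": 0}, {"tx": 0, "ty": 0, "tz": -0.006, "roll": 0}, {"tx": 0, "ty": 0, "tz": -0.008, "roll": 0}, {"tx": 0, "ty": 0, "tz": -0.009, "roll": 0}, {"tx": 0, "ty": 0, "tz": -0.009, "roll": 0}, {"tx": 0, "ty": 0, "tz": -0.009, "roll": 0}])

```text
time_s: 27.25
eef_pos: [0.5657, -0.2404, 0.186]
tool_rot: [[-0.993, 0.119, -0.0], [0.119, 0.993, -0.0], [0.0, -0.0, -1.0]]
force: [0.6, -0.1, -4.2]
width: 0.329
gripper_force: 30.0
```

The cap rim is 3 mm below the housing rim with no load, so it's on. I'll go down to the flange.

Emit:
servo_tool(motion=[{"tx": 0, "ty": 0, "tz": -0.002, "roll": 0}, {"tx": 0, "ty": 0, "tz": -0.004, "roll": 0}, {"tx": 0, "ty": 0, "tz": -0.006, "roll": 0}, {"tx": 0, "ty": 0, "tz": -0.007, "roll": 0}, {"tx": 0, "ty": 0, "tz": -0.008, "roll": 0}, {"tx": 0, "ty": 0, "tz": -0.009, "roll": 0}, {"tx": 0, "ty": 0, "tz": -0.009, "roll": 0}])

```text
time_s: 27.95
eef_pos: [0.5656, -0.2404, 0.179]
tool_rot: [[-0.993, 0.119, 0.001], [0.119, 0.993, -0.001], [-0.001, -0.001, -1.0]]
force: [-3.5, 1.9, 6.8]
width: 0.334
gripper_force: 29.9
```

Contact is at TCP z = 0.179, exactly the seated height. I'll relax, release and retreat.

Emit:
servo_tool(motion=[{"tx": 0, "ty": 0, "tz": 0.001, "roll": 0}, {"tx": 0, "ty": 0, "tz": 0.001, "roll": 0}])

```text
time_s: 28.15
eef_pos: [0.5657, -0.2404, 0.1791]
tool_rot: [[-0.993, 0.119, 0.001], [0.119, 0.993, -0.0], [-0.001, -0.0, -1.0]]
force: [-3.0, 2.0, 4.6]
width: 0.327
gripper_force: 29.9
```

Emit:
servo_tool(motion=[{"tx": 0, "ty": 0, "tz": 0, "roll": 0}, {"tx": 0, "ty": 0, "tz": 0, "roll": 0}, {"tx": 0, "ty": 0, "tz": 0, "roll": 0}, {"tx": 0, "ty": 0, "tz": 0, "roll": 0}, {"tx": 0, "ty": 0, "tz": 0.005, "roll": 0}, {"tx": 0, "ty": 0, "tz": 0.03, "roll": 0}, {"tx": 0, "ty": 0, "tz": 0.07, "roll": 0}, {"tx": 0, "ty": 0, "tz": 0.1, "roll": 0}, {"tx": 0, "ty": 0, "tz": 0.12, "roll": 0}, {"tx": 0, "ty": 0, "tz": 0.12, "roll": 0}], claw=0.07)

```text
time_s: 29.15
eef_pos: [0.5671, -0.241, 0.3024]
tool_rot: [[-0.993, 0.119, 0.008], [0.119, 0.993, -0.002], [-0.008, -0.001, -1.0]]
force: [-0.2, 0.0, -0.0]
width: 0.804
gripper_force: 0.0
```

Run:
```python
from h import *
w=shot('wrist');b=shot('side');t=shot('top');s=ctrl.state();print(s['time_s'],np.round(s['eef_pos'],4),np.round(s['force'],1),s['width'])
for n,c in(('w',w),('s',b)):
    u,v=map(int,proj(c,[.566,-.24,.15]));R=130 if n=='w' else 28
    r=blob(c,(60,40,20),(95,255,255),(max(u-R,0),max(v-R,0),u+R,min(v+R,226) if n=='w' else int(proj(c,[.566,-.18,.118])[1])))
    x,y,W,H=cv2.boundingRect(r[0]);print(n,np.round(r[1],1),(x,y,W,H),'exp captop',proj(c,[.566,-.24,.176]).round(1),onz(c,*r[1],.17).round(4))
    print(' exp edges x',proj(c,[.511,-.24,.15]).round(1),proj(c,[.621,-.24,.15]).round(1),'top far/near',proj(c,[.566,-.295,.176]).round(1),proj(c,[.566,-.185,.118]).round(1),'knob top',proj(c,[.566,-.24,.206]).round(1))
    h=cv2.cvtColor(c['image'],cv2.COLOR_RGB2HSV)
    if n=='s':
        uu,vv=map(int,proj(c,[.566,-.24,.206]));print([tuple(map(int,h[v,uu])) for v in range(vv-8,vv+34,2)])
for n,lo,hi,z,roi in(('old',(0,0,0),(180,255,70),.13,(330,130,360,162)),('oil',(20,150,80),(35,255,255),.1,(110,235,150,270))):
    r=blob(t,lo,hi,roi); print(n,r and np.round(r[1],1))
```

```text
29.3 [ 0.5652 -0.2401  0.297 ] [-0.  -0.4 -0.4] 0.8029008121123489
w [280.2 183.9] (227, 135, 108, 91) exp captop [279.1 193.9] [ 0.5574 -0.2379  0.17  ]
 exp edges x [272.7 135.5] [285.2 237. ] top far/near [223.4 200.5] [326.7 177.1] knob top [279.  201.6]
s [287.3 138.4] (272, 127, 32, 21) exp captop [287.2 134.8] [ 0.5645 -0.2296  0.17  ]
 exp edges x [304.  142.4] [270.1 140. ] top far/near [288.7 124.2] [285.3 160. ] knob top [287.4 127.3]
[(12, 132, 170), (12, 132, 170), (12, 132, 170), (11, 119, 118), (11, 67, 61), (9, 65, 63), (10, 78, 59), (11, 82, 59), (8, 78, 59), (61, 58, 102), (67, 69, 126), (67, 69, 126), (67, 70, 127), (66, 68, 123), (63, 60, 110), (49, 50, 82), (49, 50, 81), (48, 48, 79), (51, 50, 82), (48, 47, 81), (51, 24, 107)]
old [348. 135.]
oil [130.8 253.7]
```

The cap's outline and knob are where a seated cap must be (side view columns 272–304, expected 270–304), and the arm is clear. I'm handing it in.

```bash
python3 -c "
from cell import ctrl
print(ctrl.close_job())"
```

```text
the job is handed in; nothing more can be done
None
```

The job is handed in at about 29 s of the 72 s allowed: by the force and height readings the new element is fully home on its seat and the cap sits square on the flange, but I viewed 11 pictures, one over the limit of 10.

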